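Dry-fit a carved moulding block on its dowels and hold it pressed

ROBOT

A 6-joint arm with a two-finger parallel gripper is mounted at the origin on the work surface. World frame = base frame: x ahead of the robot, y to its left, z up, the work surface at z = 0. Lengths are in mm, angles in rad, forces in N, time in s.
With the tool pointing down it reaches from about 350 to 775 mm from the base axis. Payload 7.3 kg.
Tool frame: the origin (TCP) lies at the very end of the fingers, on their centre line; the grasp point (between the pads) lies 19 mm behind it (bot.grip_point_offset is the distance from the TCP to the grasp point, in mm); z points along the fingers, y is the line along which they close (so a half turn about z gives the same grasp; the last joint's range is limited). The gripper opens to 92 mm and grips with 3 to 60 N. Pads are 19 mm wide; open, the fingers measure 130 mm over their backs; the gripper's body (75 mm by 190 mm) begins 47 mm behind the grasp point.
Start: joints at [-1.367, 0.342, 1.524, -0, 1.275, -0.146], TCP at [179.946, -493.218, 226.741] pointing down, gripper open.
Joint ranges: [-2.53, 2.53], [-0.77, 2.02], [0.04, 2.7], [-1, 4.14], [0.28, 2.66], [-3.11, 3.11]. Speed limits (rad/s): [2.57, 2.57, 3.14, 3.14, 3.14, 3.14].

INTERFACE

Orientations are given as [roll, pitch, yaw] about the fixed x, y, z axes, in that order (R = Rz(yaw) Ry(pitch) Rx(roll)).
In Python, from plant import bot gives the robot as it stands. The module is installed in compiled form; this text tells all that it offers.
- The arm moves only by the shell command python3 -m jog 'ROWS' [OPENING]. ROWS is JSON, a list of rows, each a list of 6 numbers: the shift along the tool's x, y, z in mm, then the turn, a rotation vector about the tool's x, y, z in rad. In form: [[dx, dy, dz, rx, ry, rz], ...]. A call has 1 to 12 rows; each row shifts and turns the commanded pose from where the row before left it, along the tool's axes as they then stand; what a row does not reach is not made up. A row lasts 1/10 s, in which the tool goes at most 50 mm and 8.59 degrees, less where a joint would pass 70% of its speed; a pose out of reach is approached as far as the arm can. A call with a gripper value outside its range is refused whole. OPENING is the opening in per cent of the stroke, from 0 (shut) to 100 (fully open), set as the call begins (- or left out, the last holds). The fingers move at their own pace and stop on an object; the grip force is fixed at half the most. Time passes only in rows, so rows that do not move let the fingers close. It gives the time, the measured TCP pose, the force, the opening and the grip force at its end, in the units of the state.
- bot.get_obs(): the state, without advancing time (a new reading comes with each control period).
- bot.capture(name): name is "scene" or "top" or "wrist"; returns the picture (400x640x3 uint8, red, green, blue); there is no depth.
- bot.camera_model(name): a dict with "fx", "fy", "cx", "cy" (pixels), "position" and "orientation" of the camera in the world; the wrist camera has in their place "T_tool_cam" (4x4, takes a point from camera to tool coordinates, whose origin is the TCP and whose axes are the flange's). Camera axes: x right, y down, z forward; pixel columns grow to the right and rows downward; lengths in mm; the calibration is good to about 2 mm. A picture is of the moment at which its call begins: read the wrist's pose just before it. camera_model takes no time and is no camera call.
- bot.close_job(): hands the job in; it is judged then, once.
Trained networks look in the newest picture that a camera, given by its name, has taken for a name from the list of things; names that differ only in an ending like _2 or _b are one class to them, and where a whole thing is asked for, a point or a joint stands for the part that bears it (a point fixed in the world has none). Each returns a list of dicts, best first, with "p" (0 to 1); they miss things now and then, are a little off and sometimes report something else, mostly with a low value. They report only what shows in the picture. A call takes as long as a camera call. They do not tell look-alikes from the thing itself.
- bot.outline_of(target, camera): "mask" (400x640 bool, what is visible of it) and "pixel" ([column, row] in pixels, amid what is visible of it).
The state is a dict: "time": time; "joint_positions": joint angles; "dq": joint speeds; "tau": joint torques, N m; "tool_pos": TCP position; "tcp_rot": TCP orientation; "contact_force": force on the tool from outside, world axes, zero at the start; "moment": the same for the moment, N m; "grip_width": finger opening in mm; "finger_force": force on a finger pad.
Only numpy, scipy, OpenCV 4.12 (cv2) and the standard library are available. Lean on these libraries where they do the work, as an engineer would, in place of code of your own. Each camera call takes 0.05 s, during which the arm holds its last target. There are 200 camera calls.

TASK

Draw the loose dark wooden moulding block with one round end out from under the low plywood bridge, and set it on the matching lower half in the spring cradle, round end over round end, so that it goes fully home on both dowels. Press the pair together firmly but not violently until the cradle's sprung bed has sunk about half-way or more, and finish while still holding it pressed down; leave everything else on the table where it is.

Things in the scene. Friction and masses are not known exactly. Their poses are not given: they have to be found in the camera images.
- cap_center (a point): Centre (half-way up) of the loose dark wooden block: 120 (x) x 46 (y) x 40 mm high, plus 3 mm relief on top. Flat parallel sides; half-round nose (radius 23) at -x, square end at +x. It stands on the table, nose towards the robot, its rear 25 to 45 mm under the bridge, the rest free from above. About 0.2 kg. z up. Two blind holes, 19 mm deep, in its underside.
- cap_end (a point): Middle of the square end face of the loose block, 60 mm along +x from its centre.
- cap_hole_thick (a point): Mouth of the larger hole (14.5 mm wide), in the underside of the loose block: 42 mm along +x and 20 mm below its centre.
- cap_hole_thin (a point): Mouth of the smaller hole (10.5 mm wide), in the underside of the loose block: 6 mm along -x and 20 mm below its centre.
- cap: The same loose block; this origin is the middle of its underside, 20 mm below its centre.
- bridge: Low fixed plywood bridge: a board 100 mm deep (x), 176 mm wide (y), 8 mm thick, underside 48 mm above the table, on two side walls 12 mm thick (the inside is 152 mm wide). Origin on the table, under the middle of the board's front edge; x points back into the bridge, so the loose block comes out along -x.
- socle_top (a point): Middle of the flat top of the fixed lower half: dark wood, same outline as the loose block (120 x 46, 30 mm high), nose at -x, on the sprung bed; top 72 mm above the table when unpressed. x towards its square end, z up. When the pair is together, the middle of the loose block's underside lies on this point and the x axes agree.
- cradle: The cradle with its sprung bed, the lower half and its dowels. Origin on the table under the middle of the cradle, 72 mm straight below the middle of the lower half's unpressed top; same axes. The fixed aluminium base is 170 x 110 x 22 mm.
- dowel_thick (a point): Foot of the thick pale wooden dowel on the lower half's top face, 42 mm along +x from the middle. 12 mm in diameter, stands 16 mm out, the top 6 mm tapered to 6 mm.
- dowel_thin (a point): Foot of the thin dowel on the lower half's top face, 6 mm along -x from the middle. 8 mm in diameter, stands 16 mm out, the top 6 mm tapered to 3 mm.
- bed (a joint): Sinking of the sprung bed under the lower half (m): 0 is up, 0.008 the bottom stop. It stays up under the loose block's own weight; with that and a further push of about 3 N it starts to sink, then 1.5 N more per mm. The bed is 150 x 90 mm, in a fixed aluminium cradle 170 x 110 mm.
- weight: Loose brass weight, 44 mm in diameter, 28 mm high, standing on the rear of the bridge board. Origin under its centre. To be left alone.
- cork: Cork sanding block 55 x 38 x 25 mm, loose on the table nearer to the robot. Origin under its centre. To be left alone.
- brush: Brush 190 mm long lying near the robot on its left. To be left alone.
- spatula: Spatula 190 mm long lying near the robot on its right. To be left alone.
- amber: Amber bottle 56 mm in diameter, 130 mm high, at the back. To be left alone.
- tin: Steel tin 68 mm in diameter, 70 mm high, at the back. To be left alone.
- offcut: Plain dark wooden offcut 90 x 40 x 30 mm, both ends square, on the left. To be left alone.
- rosette: Round dark wooden rosette 68 mm in diameter, 22 mm high, on the right. To be left alone.
There are look-alikes about, which are no part of the job. What is shaped like the cap but pink is not meant.

How it is judged:
By the outcome, as a careful person would: the job done as asked, in the order asked, and still so for the second after the job is handed in, while the arm keeps its last pose, push and grip.
It also fails if it takes over 42 s, if anything falls off the work surface, if the arm or the gripper's body presses on something with over 40 N, if the wrist force passes 120 N, or if a joint passes its speed limit or range.

## Working session

There is one attempt and no reset: what is moved stays moved. The work goes in short steps, Python scripts to look and compute and a shell command to move; the robot and the scene stay as the last step left them, time stands still between calls to the robot, and variables do not carry over. Pictures are saved under pics/ and viewed, at most 10 in all, crops included, and the job is handed in when it is done.

```bash
mkdir -p pics; cat > h.py <<'E'
import numpy as np, cv2
from plant import bot
from scipy.spatial.transform import Rotation as R
def tool():
    o=bot.get_obs(); return np.array(o['tool_pos']),R.from_euler('xyz',o['tcp_rot']).as_matrix()
def cam(name,pose=None):
    m=bot.camera_model(name)
    K=np.array([[m['fx'],0,m['cx']],[0,m['fy'],m['cy']],[0,0,1]])
    if name=='wrist':
        p,r=pose or tool(); T=np.array(m['T_tool_cam']); return K,p+r@T[:3,3],r@T[:3,:3]
    o=np.array(m['orientation'])
    return K,np.array(m['position']),(R.from_euler('xyz',o).as_matrix() if o.size==3 else o.reshape(3,3))
def toworld(c,px,z):
    K,p,r=c; d=(r@np.linalg.inv(K)@np.c_[np.atleast_2d(px),np.ones(len(np.atleast_2d(px)))].T).T
    return p+d*((z-p[2])/d[:,2])[:,None]
def topix(c,X):
    K,p,r=c; q=(K@r.T@(np.atleast_2d(X)-p).T).T; return q[:,:2]/q[:,2:]
def save(n,im): cv2.imwrite('pics/'+n+'.png',im[:,:,::-1])
E
python3 - <<'E'
from h import *
print(bot.get_obs())
for n in('scene','top'):
    m=bot.camera_model(n);print(n,m); im=bot.capture(n); save(n+'0',im)
    for t in('cap','bridge','cradle','offcut','dowel_thick','dowel_thin'):
        for d in bot.outline_of(t,n)[:4]: print(n,t,round(d['p'],2),np.round(d['pixel']),d['mask'].sum())
print(bot.camera_model('wrist'))
E
```

```text
{'time': 0.0, 'joint_positions': array([-1.36703287e+00,  3.42769778e-01,  1.52503222e+00, -1.77396748e-05,
        1.27538780e+00, -1.45981767e-01]), 'dq': array([ 1.41583072e-03,  1.25532812e-03,  9.41159829e-05,  1.48275414e-03,
       -3.01045638e-03, -3.04992074e-04]), 'tau': array([-4.17937583e-03, -4.31251431e+01, -2.44222945e+01,  7.14008510e-02,
        5.59939002e-02, -9.72220278e-05]), 'tool_pos': array([ 179.83622293, -492.79975258,  226.01523529]), 'tcp_rot': array([-3.14001003e+00, -2.15544462e-04,  3.49750233e-01]), 'contact_force': array([ 0.84053202, -0.09390608, -0.49701406]), 'moment': array([-0.028208  ,  0.00260974, -0.02564641]), 'finger_force': 0.0, 'grip_width': 91.93577851004284}
scene {'fx': 459.1427813084006, 'fy': 459.1427813084006, 'cx': 315.7699423132836, 'cy': 202.23478182287525, 'position': array([1603.82463001,  750.24772269,  948.21603682]), 'orientation': array([-2.16508808, -0.01726811,  2.20048435])}
scene cap 0.7 [302. 201.] 341
scene cap 0.65 [295. 170.] 326
scene cap 0.56 [264. 157.] 229
scene cap 0.42 [268. 187.] 146
scene bridge 0.91 [255. 20
[... 593 characters left out ...]
8
top cap 0.6 [263. 180.] 1595
top bridge 0.57 [402. 178.] 1950
top cradle 0.83 [265. 180.] 2162
top offcut 0.77 [174. 184.] 506
top dowel_thick 0.63 [261. 184.] 1627
top dowel_thin 0.79 [262. 179.] 1598
top dowel_thin 0.29 [484. 208.] 389
{'fx': 343.85214184168007, 'fy': 343.85214184168007, 'cx': 318.47705151361055, 'cy': 203.76211817155357, 'T_tool_cam': array([[ 4.69011109e-04, -9.56304540e-01, -2.92372034e-01,
         7.94115377e+01],
       [ 9.99999774e-01,  5.89219634e-04, -3.23089754e-04,
        -8.08752669e-01],
       [ 4.81243542e-04, -2.92371817e-01,  9.56304601e-01,
        -1.57536840e+02],
       [ 0.00000000e+00,  0.00000000e+00,  0.00000000e+00,
         1.00000000e+00]])}
```

View pics/top0.png

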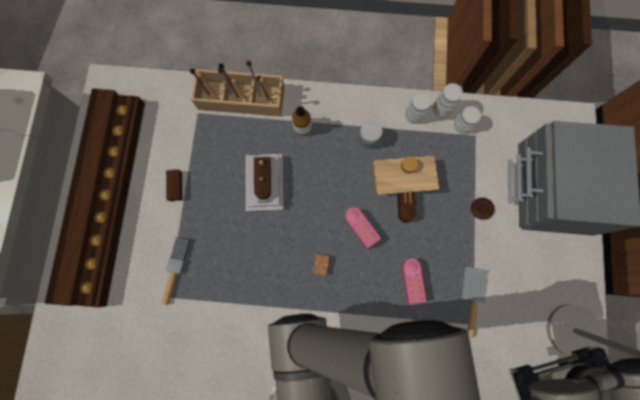

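```bash
python3 - <<'E'
import cv2
a=cv2.imread('pics/top0.png')[120:320,200:500]
cv2.imwrite('pics/top0c.png',cv2.resize(a,(800,533),interpolation=cv2.INTER_CUBIC))
E
```

```text
(no output)
```

View pics/top0c.png

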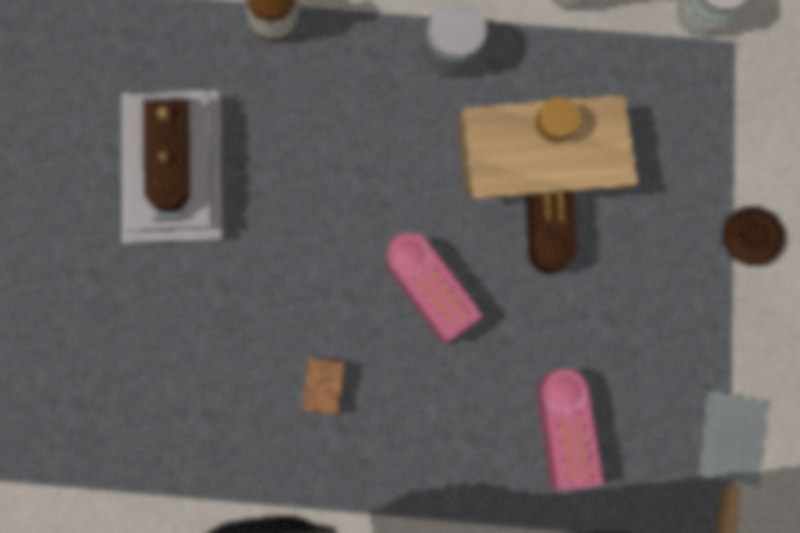

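The top view shows the dark block at (407,209), its rear under the plywood bridge (402,178). The cradle is at (265,180), with the socle nose towards the robot and the dowels at (261,162) and (261,179).

Things that could be taken for the cap: pink blocks at (360,228) and (416,281), the offcut at (174,184), the rosette at (483,208) and the socle at (263,180). I choose (407,209), because it is dark, has a round nose and sits under the bridge. The crop confirms this.

```bash
python3 - <<'E'
from h import *
c=cam('top')
f=lambda u,v:(200+u/2.6667,120+v/2.6667)
for n,u,v,z in[('nose',553,270,20),('capL',529,225,40),('capR',577,225,40),('brL',472,198,56),('brR',636,186,56),('brBL',461,107,56),('thick',163,113,88),('thin',164,157,88),('baseFL',123,242,22),('baseFR',219,240,22),('baseBL',121,93,22),('baseBR',219,91,22),('socnose',168,210,72),('socBL',144,100,72),('socBR',187,100,72),('pink1',412,238,40),('pink2',566,372,40),('weight',560,115,84)]:
    print(n,np.round(toworld(c,f(u,v),z)[0]))
E
```

```text
nose [ 521. -231.   20.]
capL [ 564. -199.   40.]
capR [ 569. -251.   40.]
brL [ 585. -135.   56.]
brR [ 613. -308.   56.]
brBL [ 685. -117.   56.]
thick [641. 197.  88.]
thin [594. 191.  88.]
baseFL [512. 236.  22.]
baseFR [523. 132.  22.]
baseBL [680. 259.  22.]
baseBR [691. 150.  22.]
socnose [541. 183.  72.]
socBL [658. 222.  72.]
socBR [662. 176.  72.]
pink1 [539. -76.  40.]
pink2 [ 411. -245.   40.]
weight [ 676. -219.   84.]
```

```bash
python3 -m jog '[[0,0,0,0,0,0.095],[0,0,0,0,0,0.095],[42.8,-20.2,0,0,0,0],[42.8,-20.2,0,0,0,0],[42.8,-20.2,0,0,0,0],[42.8,-20.2,0,0,0,0],[42.8,-20.2,0,0,0,0],[42.8,-20.2,0,0,0,0],[42.8,-20.2,0,0,0,0],[42.8,-20.2,0,0,0,0],[42.8,-20.2,0,0,0,0],[42.8,-20.2,0,0,0,0]]' 100
python3 -m jog '[[0,0,0,0,0,0],[0,0,0,0,0,0]]'
python3 - <<'E'
from h import *
print(tool())
im=bot.capture('wrist'); save('w1',im)
for t in('cap','bridge'):
    for d in bot.outline_of(t,'wrist')[:4]:
        print(t,round(d['p'],2),np.round(d['pixel']),d['mask'].sum())
E
```

```text
time: 1.9
tool_pos: [571.8, -224.3, 226.8]
tcp_rot: [3.141, -0.0, 0.16]
contact_force: [-0.3, -0.8, -0.6]
grip_width: 91.9
finger_force: 0.0
time: 2.1
tool_pos: [570.7, -224.8, 226.1]
tcp_rot: [-3.141, 0.001, 0.162]
contact_force: [-0.6, 0.2, -0.5]
grip_width: 91.7
finger_force: 0.0
(array([ 570.71569839, -224.81409381,  226.10207907]), array([[ 9.86887764e-01,  1.61404289e-01, -1.09415788e-03],
       [ 1.61404438e-01, -9.86888345e-01,  4.85658507e-05],
       [-1.07197293e-03, -2.24530982e-04, -9.99999400e-01]]))
cap 0.97 [310. 342.] 1302
cap 0.9 [316. 186.] 3090
cap 0.6 [190. 216.] 4943
bridge 0.68 [312.  99.] 19541
bridge 0.37 [333.  67.] 2393
```

View pics/w1.png

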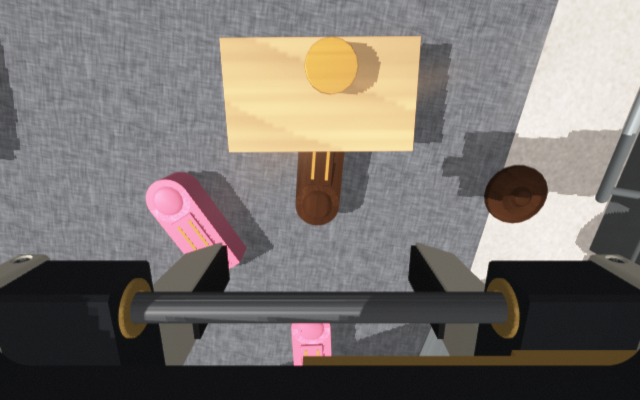

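The wrist view shows the dark cap at (318,187) coming out from under the bridge board, with its front edge at row 152, right at column 413 and left at column 229. The pink blocks are at (190,216) and (312,342).

```bash
cat > capfit.py <<'E'
from h import *
def fit(c,im,box,z,prior_mask=None):
    pass
E
python3 - <<'E'
from h import *
c=cam('wrist'); im=bot.capture('wrist')
d=[d for d in bot.outline_of('cap','wrist') if abs(d['pixel'][1]-187)<25 and abs(d['pixel'][0]-317)<25][0]
m=d['mask']
v,u=np.nonzero(m); print(u.min(),u.max(),v.min(),v.max())
L=[];Rr=[]
for r in range(v.min()+4,v.max()-28):
    q=u[v==r]; L.append((q.min()-.5,r));Rr.append((q.max()+.5,r))
L=toworld(c,L,40);Rr=toworld(c,Rr,40)
for s in(L,Rr):
    k=np.polyfit(s[:,0],s[:,1],1); print('slope',k[0],'y@570',np.polyval(k,570))
mid=(L+Rr)/2; print(np.polyfit(mid[:,0],mid[:,1],1), np.linalg.norm(L-Rr,axis=1).mean())
q=u[v==v.max()]; print('nose',toworld(c,(q.mean(),v.max()+.5),40))
for p in((229,152),(413,151),(220,38),(420,37)): print('bridge',toworld(c,p,56))
E
```

```text
294 342 148 223
slope 0.10449265581290448 y@570 -200.75181063902195
slope 0.07079150438464983 y@570 -247.12784002305978
[ 8.76767137e-02 -2.73977764e+02] 46.50550235709585
nose [[ 521.2990893  -230.18354652   40.        ]]
bridge [[ 585.87700635 -136.5456394    56.        ]]
bridge [[ 614.60305768 -309.74860559   56.        ]]
bridge [[ 683.76510513 -120.58470134   56.        ]]
bridge [[ 712.05711824 -292.22691438   56.        ]]
```

Width comes out at 46.5 mm against 46, with a yaw of about 0.09, the nose at (521,-229) and the rear about 42 mm under the bridge. These fit the description. I'll grasp 40 mm behind the nose.

```bash
python3 -m jog '[[-9.7,-0.7,0,0,0,0.072],[0,0,45,0,0,0],[0,0,45,0,0,0],[0,0,45,0,0,0],[0,0,40,0,0,0],[0,0,25,0,0,0],[0,0,14,0,0,0],[0,0,6,0,0,0],[0,0,0,0,0,0]]' 100 && python3 -m jog '[[0,0,0,0,0,0],[0,0,0,0,0,0],[0,0,0,0,0,0],[0,0,0,0,0,0],[0,0,0,0,0,0]]' 30
```

```text
time: 3.25
tool_pos: [560.7, -227.1, 7.0]
tcp_rot: [3.141, -0.0, 0.087]
contact_force: [-0.0, -0.4, -0.6]
grip_width: 91.9
finger_force: 0.0
time: 3.75
tool_pos: [560.8, -226.6, 7.0]
tcp_rot: [3.141, -0.0, 0.088]
contact_force: [0.4, 0.1, -0.2]
grip_width: 56.4
finger_force: 0.0
```

```bash
python3 -m jog '[[0,0,0,0,0,0],[0,0,0,0,0,0],[0,0,0,0,0,0],[0,0,0,0,0,0]]' 0
```

```text
time: 4.15
tool_pos: [560.7, -226.5, 6.8]
tcp_rot: [-3.142, 0.0, 0.088]
contact_force: [-0.7, 1.6, 1.2]
grip_width: 45.5
finger_force: 30.0
```

```bash
python3 -m jog '[[0,0,-1.5,0,0,0],[-6,0,0,0,0,0],[-10,0,0,0,0,0],[-12,0,0,0,0,0],[-12,0,0,0,0,0],[-12,0,0,0,0,0],[-8,0,0,0,0,0],[0,0,0,0,0,0]]'
python3 - <<'E'
from h import *
im=bot.capture('wrist'); save('w2',im)
for d in bot.outline_of('cap','wrist')[:4]: print(round(d['p'],2),np.round(d['pixel']),d['mask'].sum())
E
```

```text
time: 4.95
tool_pos: [499.5, -231.8, 8.2]
tcp_rot: [-3.141, 0.001, 0.087]
contact_force: [0.9, -0.9, -1.9]
grip_width: 45.5
finger_force: 30.0
0.97 [316. 205.] 27405
0.59 [ 59. 233.] 11086
```

View pics/w2.png

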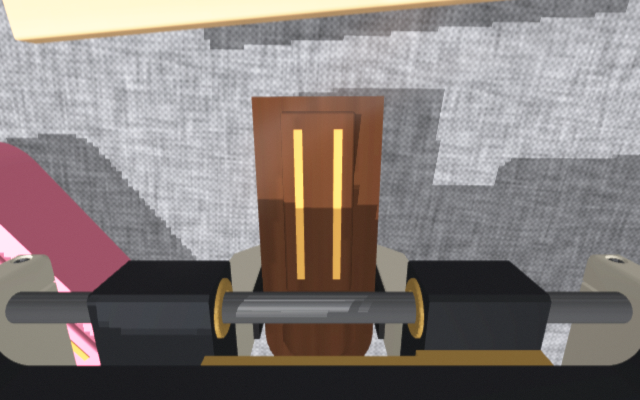

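The cap is out and gripped straight. Its rear top edge is at row 96, columns 253–383, and it is clear of the bridge. I'll set it down and regrip it further back, nearer the dowel holes, for a balanced press.

```bash
python3 - <<'E'
from h import *
p,r=tool(); c=cam('wrist')
for q in((253,97),(383,97)):
    print((r.T@(toworld(c,q,42.)[0]-p)))
E
python3 -m jog '[[0,0,1.5,0,0,0],[0,0,0,0,0,0],[0,0,0,0,0,0],[0,0,0,0,0,0]]' 66 && python3 -m jog '[[10,0,0,0,0,0],[10,0,0,0,0,0],[8,0,0,0,0,0],[0,0,0,0,0,0]]' 66 && python3 -m jog '[[0,0,0,0,0,0],[0,0,0,0,0,0],[0,0,0,0,0,0],[0,0,0,0,0,0],[0,0,0,0,0,0]]' 0
```

```text
[ 79.71213446 -23.3963454  -33.59502965]
[ 79.73305255  21.35838923 -33.5783744 ]
time: 5.45
tool_pos: [501.1, -231.8, 6.8]
tcp_rot: [3.141, -0.0, 0.088]
contact_force: [-0.2, 0.8, -0.1]
grip_width: 60.2
finger_force: 0.0
time: 5.85
tool_pos: [530.3, -229.3, 6.7]
tcp_rot: [3.141, -0.001, 0.089]
contact_force: [-0.2, 0.0, 0.4]
grip_width: 60.7
finger_force: 0.0
time: 6.35
tool_pos: [528.4, -229.3, 6.6]
tcp_rot: [-3.141, 0.001, 0.088]
contact_force: [0.3, -0.4, -1.4]
grip_width: 45.6
finger_force: 30.0
```

```bash
python3 -m jog '[[0,0,-20,0,0,0],[0,0,-40,0,0,0],[0,0,-40,0,0,0],[0,0,-33,0,0,-0.042],[4,-30,0,0,0,0],[5.4,-41,0,0,0,0],[5.4,-41,0,0,0,0],[5.4,-41,0,0,0,0],[5.4,-41,0,0,0,0],[5.4,-41,0,0,0,0],[5.4,-41,0,0,0,0],[5.4,-41,0,0,0,0]]' && python3 -m jog '[[5.4,-41,0,0,0,0],[4.8,-36,0,0,0,0],[2,-15,0,0,0,0],[0,0,0,0,0,0],[0,0,0,0,0,0]]'
python3 - <<'E'
from h import *
print(tool()[0])
im=bot.capture('wrist'); save('w3',im)
E
```

```text
time: 7.55
tool_pos: [528.8, 92.0, 139.7]
tcp_rot: [3.141, 0.0, 0.13]
contact_force: [-0.4, -0.3, -2.4]
grip_width: 46.0
finger_force: 30.0
time: 8.05
tool_pos: [529.3, 182.5, 139.4]
tcp_rot: [3.141, 0.001, 0.13]
contact_force: [-0.0, -0.4, -2.2]
grip_width: 45.7
finger_force: 30.0
[529.2527113  182.45650133 139.44665022]
```

View pics/w3.png

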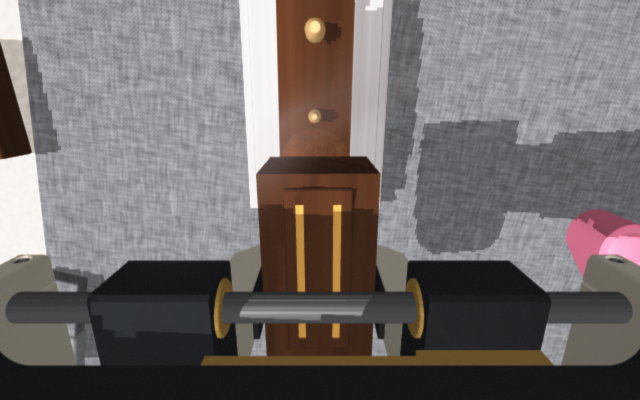

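The wrist view shows the dowel tips at about (315,26) and (314,115), the socle edges at columns 278–353, and the cap's end top edge at row 173, columns 258–378. I'll zoom in once.

```bash
python3 - <<'E'
import cv2
a=cv2.imread('pics/w3.png')[0:190,230:410]
cv2.imwrite('pics/w3c.png',cv2.resize(a,(540,570),interpolation=cv2.INTER_CUBIC))
E
```

```text
(no output)
```

View pics/w3c.png

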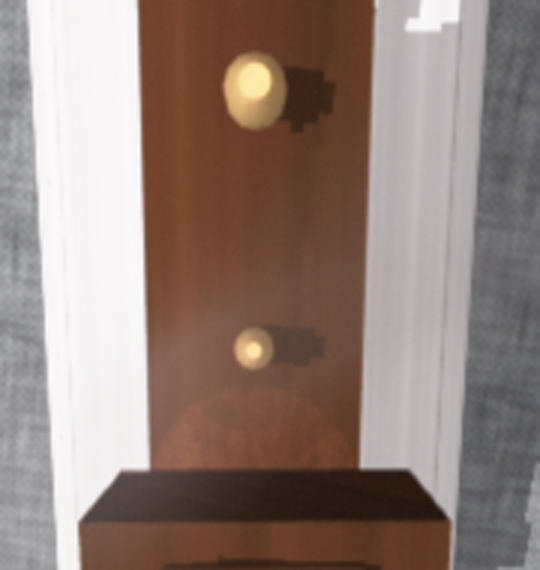

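```bash
python3 - <<'E'
from h import *
p,r=tool(); c=cam('wrist')
f=lambda u,v:(230+u/3-1/3,v/3-1/3)
T=lambda u,v,z: r.T@(toworld(c,f(u,v),z)[0]-p)
zb=p[2]-6.7
for n,u,v,z in[('thick',254.5,81,88),('thin',254,350,88),('sL0',139,5,72),('sL1',150,460,72),('sR0',375,5,72),('sR1',358,460,72),('eTL',79,521,zb+40),('eTR',450,521,zb+40),('eBL',121,470,zb),('eBR',410,470,zb)]:
    print(n,np.round(T(u,v,z),1))
E
```

```text
thick [117.   -3.1  51.4]
thin [69.2 -3.4 51.5]
sL0 [133.1 -25.6  67.4]
sL1 [ 45.2 -26.3  67.5]
sR0 [133.2  20.   67.4]
sR1 [45.2 19.1 67.5]
eTL [ 52.9 -23.8 -33.3]
eTR [ 53.   21.7 -33.3]
eBL [ 52.8 -24.1   6.7]
eBR [52.8 22.1  6.7]
```

Dowel spacing comes out at 47.8 mm against 48, and the socle and cap widths agree. The correction is dx 82.2, dy -2.2 and a turn of 0.007. I'll go over the socle to just above the tips.

```bash
python3 -m jog '[[15,-0.4,0,0,0,0.007],[25,-0.6,0,0,0,0],[25,-0.6,0,0,0,0],[17.2,-0.6,0,0,0,0],[0,0,12,0,0,0],[0,0,15,0,0,0],[0,0,11,0,0,0],[0,0,0,0,0,0],[0,0,0,0,0,0]]'
python3 - <<'E'
from h import *
print(tool()[0]); c=cam('wrist')
im=bot.capture('scene'); save('s4',cv2.resize(im[190:300,290:430],(764,600),interpolation=cv2.INTER_CUBIC))
E
```

```text
time: 9.0
tool_pos: [610.3, 195.1, 101.6]
tcp_rot: [3.141, 0.001, 0.122]
contact_force: [0.1, 0.4, -2.1]
grip_width: 45.8
finger_force: 30.0
[610.31939065 195.07335768 101.5871566 ]
```

View pics/s4.png

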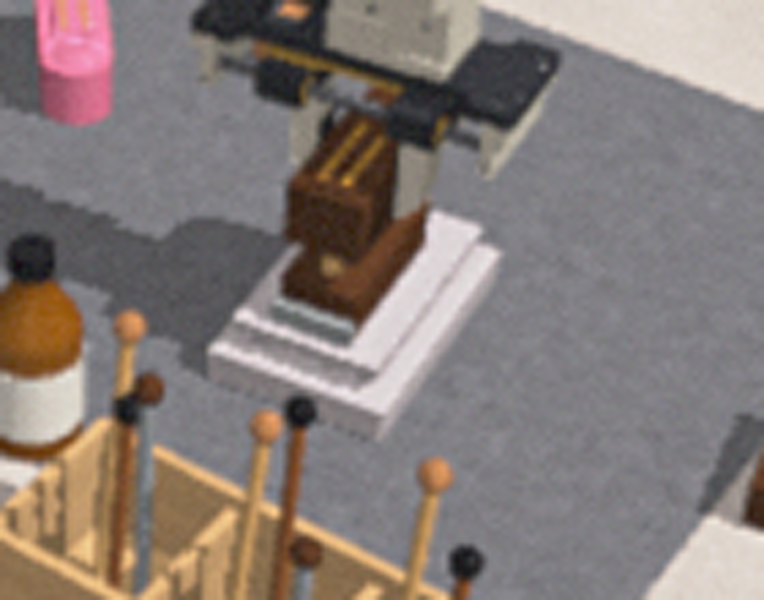

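The scene view shows the cap aligned over the socle just above the thick dowel tip. I'll descend slowly and watch the force.

```bash
python3 -m jog '[[0,0,3,0,0,0],[0,0,3,0,0,0],[0,0,2,0,0,0],[0,0,2,0,0,0],[0,0,0,0,0,0]]'; python3 -m jog '[[0,0,2,0,0,0],[0,0,2,0,0,0],[0,0,2,0,0,0],[0,0,0,0,0,0]]'
```

```text
time: 9.55
tool_pos: [610.5, 195.6, 91.3]
tcp_rot: [3.141, 0.001, 0.123]
contact_force: [-0.7, -0.4, -1.3]
grip_width: 46.1
finger_force: 30.0
time: 9.95
tool_pos: [610.5, 195.5, 85.3]
tcp_rot: [3.141, 0.001, 0.123]
contact_force: [-0.1, 0.2, -2.0]
grip_width: 45.7
finger_force: 30.0
```

```bash
python3 -m jog '[[0,0,2,0,0,0],[0,0,2,0,0,0],[0,0,2,0,0,0],[0,0,0,0,0,0]]'; python3 -m jog '[[0,0,1,0,0,0],[0,0,1,0,0,0],[0,0,0,0,0,0],[0,0,0,0,0,0]]'
```

```text
time: 10.35
tool_pos: [610.5, 195.5, 79.3]
tcp_rot: [3.141, 0.001, 0.123]
contact_force: [0.1, -0.2, -2.3]
grip_width: 45.7
finger_force: 30.0
time: 10.75
tool_pos: [610.8, 195.6, 78.3]
tcp_rot: [3.142, -0.001, 0.123]
contact_force: [-1.5, -0.3, 4.2]
grip_width: 45.9
finger_force: 30.0
```

```bash
python3 -m jog '[[0,0,1,0,0,0],[0,0,1,0,0,0],[0,0,1,0,0,0],[0,0,0,0,0,0],[0,0,0,0,0,0]]'; python3 -m jog '[[0,0,1,0,0,0],[0,0,1,0,0,0],[0,0,1,0,0,0],[0,0,0,0,0,0],[0,0,0,0,0,0]]'
```

```text
time: 11.25
tool_pos: [610.9, 195.6, 75.6]
tcp_rot: [3.142, -0.001, 0.123]
contact_force: [-3.5, -1.3, 8.7]
grip_width: 45.8
finger_force: 30.0
time: 11.75
tool_pos: [610.9, 195.6, 73.1]
tcp_rot: [3.142, -0.001, 0.123]
contact_force: [-4.4, -0.9, 10.9]
grip_width: 45.8
finger_force: 30.0
```

```bash
python3 -m jog '[[0,0,0.8,0,0,0],[0,0,0,0,0,0],[0,0,0,0,0,0],[0,0,0,0,0,0]]'
python3 - <<'E'
from h import *
im=bot.capture('scene'); a=cv2.resize(im[205:275,310:400],(765,595),interpolation=cv2.INTER_CUBIC); save('s5',a)
im=bot.capture('wrist'); save('w5',im)
E
```

```text
time: 12.15
tool_pos: [610.8, 195.6, 72.5]
tcp_rot: [3.141, -0.001, 0.123]
contact_force: [-5.4, -1.9, 12.3]
grip_width: 45.8
finger_force: 30.0
```

View pics/s5.png

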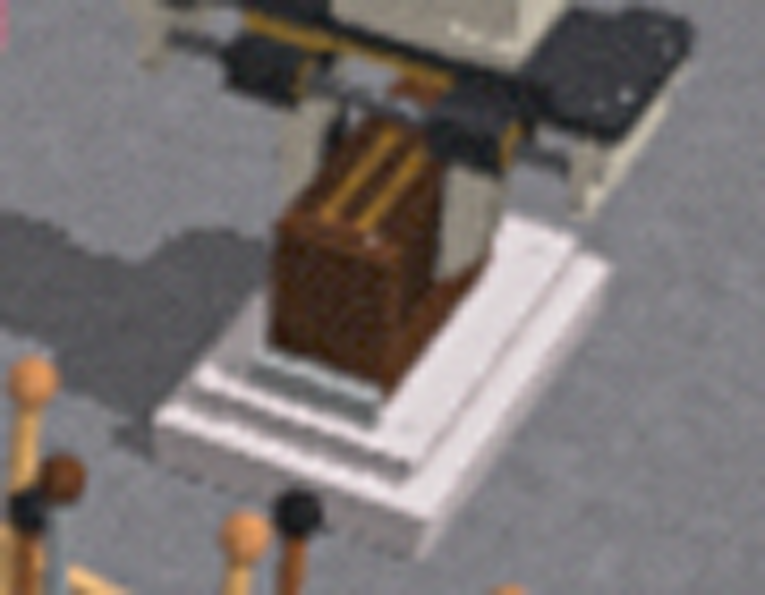

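View pics/w5.png

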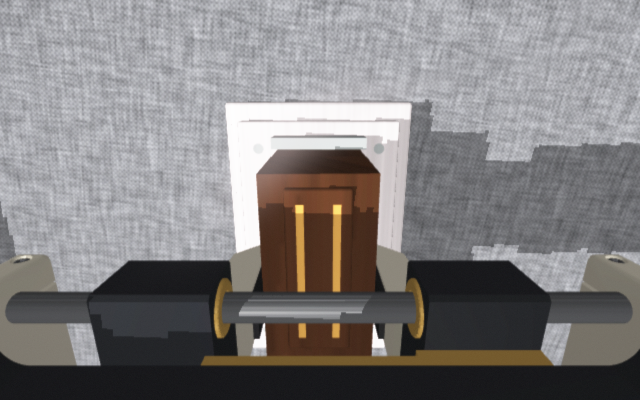

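The scene view shows the cap's end flush on the socle with no gap. In the wrist view the cap's end edge is still at row 173, so it has not slipped, and the bed has sunk about 6 mm at 12 N. Handing in.

```bash
python3 -c "
from plant import bot
print(bot.close_job())"
```

```text
the job is handed in; nothing more can be done
None
```

The block is out from under the bridge, fully home on both dowels and still held pressed at about 12 N with the bed sunk about 6 mm; I handed the job in at about 12 s, and nothing else was touched as far as I saw.

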